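# Snap a length stop onto a jig's guide rail and set it with a sample piece

## Robot

A 6-joint arm with a two-finger parallel gripper is mounted at the origin on a cart in front of the work surface, level with it; the furniture and walls round the work are solid. World frame = base frame: x ahead of the robot, y to its left, z up, the work surface at z = 0. Lengths are in m, angles in rad, forces in N, time in s.
With the tool pointing down it reaches from about 0.375 to 0.975 m from the base axis. Payload 3.8 kg.
Tool frame: the origin (TCP) lies midway between the tips of the shut fingers; the grasp point (between the pads) lies 19 mm behind it; z points along the fingers, y is the line along which they close (so a half turn about z gives the same grasp; the last joint's range is limited). The gripper opens to 85 mm and grips with 20 to 120 N. Pads are 22 mm wide; open, the fingers measure 114 mm over their backs; the gripper's body (76 mm by 85 mm) begins 54 mm behind the grasp point. The pads swing forward as they close: fully open they stand 13 mm farther back than shut.
Start: joints at [1.152, 0.264, 1.604, -0, 1.274, -0.037], TCP at [0.251, 0.626, 0.202] pointing down, gripper open.
Joint ranges: [-2.63, 2.63], [-0.94, 2.18], [0.31, 2.57], [-1.31, 4.45], [0, 2.66], [-2.55, 2.55]. Speed limits (rad/s): [2.57, 2.57, 3.14, 3.14, 3.14, 3.14].

## Interface

Orientations are given as a rotation vector (axis times angle).
In Python, from workcell import status, read_camera, workorder, masks_of gives the robot as it stands.
- The arm moves only by the tool drive_tool, never from a script. Its argument "rows" is a list of rows, each a list of 7 numbers: the turn, a rotation vector about the tool's x, y, z in degrees, then the shift along the tool's x, y, z in m, then the opening, from 0 (shut) to 1 (fully open). In form: [[ax, ay, az, tx, ty, tz, claw], ...]. A call has 1 to 8 rows; each row shifts and turns the commanded pose from where the row before left it, along the tool's axes as they then stand; what a row does not reach is not made up. A row lasts 1/12 s, in which the tool goes at most 41.7 mm and 7.16 degrees, less where a joint would pass 70% of its speed; a pose out of reach is approached as far as the arm can. A call is refused whole if a number of a shift passes 0.0417 or a number of a turn 7.16, either way. A call with a gripper value outside its range is refused whole. The fingers move at their own pace and stop on an object; "force" is the grip in N (left out, the last holds). Time passes only in rows, so rows that do not move let the fingers close. It gives the time, the measured TCP pose, the force, the opening and the grip force at its end, in the units of the state.
- status.read_state(): the state, without advancing time (a new reading comes with each control period).
- read_camera(name): name is "scene" or "side" or "wrist"; returns a dict with "color" (400x640x3 uint8, red, green, blue), "intrinsics" (3x3 intrinsics, pixels), "world_from_camera" (4x4, takes a point from camera to world coordinates); the wrist camera has in their place "mount" (4x4, takes a point from camera to tool coordinates, whose origin is the TCP and whose axes are the flange's). Camera axes: x right, y up, looking along -z (the intrinsics and any distortion apply to the point x, -y, -z); pixel columns grow to the right and rows downward; lengths in m; the calibration is good to about 2 mm. A picture is of the moment at which its call begins: read the wrist's pose just before it. There is no depth.
- workorder.finish_job(): hands the job in; it is judged then, once.
Trained networks look in a picture, given as the dict that the camera call returned (one of the last four; its "shot" number tells which), for a name from the list of things; names that differ only in an ending like _2 or _b are one class to them, and where a whole thing is asked for, a point or a joint stands for the part that bears it (a point fixed in the world has none). Each returns a list of dicts, best first, with "score" (0 to 1); they miss things now and then, are a little off and sometimes report something else, mostly with a low value. They report only what shows in the picture. A call takes as long as a camera call. They do not tell look-alikes from the thing itself.
- masks_of(picture, name): "mask" (400x640 bool, what is visible of it) and "bbox" ([left, top, right, bottom] in pixels, round what is visible of it).
The state is a dict: "time": time; "q": joint angles; "joint_vel": joint speeds; "joint_torque": joint torques, N m; "tool_pos": TCP position; "tcp_rot": TCP orientation; "wrist_force": force on the tool from outside, world axes, zero at the start; "torque": the same for the moment, N m; "width": opening from 0.0 (shut) to 1.0 (fully open); "grip_force": force on a finger pad.
Only numpy, scipy, OpenCV 4.12 (cv2) and the standard library are available. Lean on these libraries where they do the work, as an engineer would, in place of code of your own. Each camera call takes 0.05 s, during which the arm holds its last target. There are 200 camera calls.

## Task

Set the length stop of the drilling jig from the wooden sample piece lying in it: push the orange stop straight down onto the free part of the round rail until its sprung arms snap past the rail and it sits fully home, then slide it along the rail so that it takes the sample with it and nips it, lightly but definitely and without play, against the adjusting screw in the black end block. You have to feel for the nip, for the screw stands where it was last set: a firm touch of some 5 N is right, about 15 N dents the pine, and leaning on the stop with over 25 N spoils the rail. Leave the stop there and the other things undisturbed.

Things in the scene. Friction and masses are not known exactly. Their poses are not given: they have to be found in the camera images.
- jig: Length-stop jig, fixed to the table: plywood base 96 (x) x 270 (y) x 12 mm; a round metal rail along y, 20 mm in diameter, held by a black end block at +y and a black post at -y (both 50 mm high over the table). Origin: centre of the base's underside, z up. A batten 6 mm high runs along y at x = -38 to -30; the sample slides along y between it and the rail (axis at x = +10).
- rail_mid (a point): A point on the rail's axis, half way along, 32 mm above the table; axes as the jig's. The bare rail reaches from y = -111 mm (post) to y = +110 mm (end block) from here.
- block_face (a point): Point on the end block's flat face that looks to the jig's -y, 17 mm in front (-x) of the base's middle line, 21 mm above the table; axes as the jig's. Here the flat round head (12 mm across, brass) of an adjusting screw sticks out of the face, 3 to 15 mm towards -y, wherever it was last set and locked; its setting is not measured. The sample has to butt against this head.
- stop_clip: Orange clip-on plastic stop, loose, about 80 g, standing upright on the table, 53 (x) x 30 (y) x 59 mm. Origin: on its underside, 15 mm below the bore axis; z up, y along the bore. A rigid stop foot hangs at its -x side (x = -37 to -19, z = 0 to 30); it belongs on the batten's side, so the stop's axes must agree with the jig's. Home on the rail, the foot clears the base by 5 mm.
- clip_tab (a point): Middle of the stop's thumb tab, 46 mm above its underside and over the bore: 12 mm thick (x), 30 mm long (y), 31 to 59 mm above the underside. Pinch it across x. The fingertips must stay at least 32 mm above the underside, for below lies the 53 mm wide bridge (x = -37 to 16).
- clip_bore (a point): Middle of the stop's bore axis; on the rail's axis when home. The two sprung arms' lips stand 15 mm apart at rest and flare downwards. They meet the rail with the bore 13 mm above its axis, are widest at about 6.5 mm (this takes 9 to 18 N, more on a rough rail), then close under it; at home the crown bears hard on the rail. Dragging the seated stop along takes 4 to 12 N.
- clip_face (a point): Middle of the stop foot's end face that looks to +y and has to bear on the sample; 28 mm in -x and 15 mm in +y from the stop's origin, 10 mm above its underside.
- sample: Sample piece, a sawn pine block 22 (x) x 75 (y) x 18 mm, loose, flat on the jig's base between rail and batten, its long side along the rail, 10 to 40 mm short of the screw's head at the start, and easily pushed along. Origin: centre of its underside.
- glue_bottle: Bystander: upright white and yellow glue bottle, 42 mm in diameter, 130 mm high. Origin: centre of its underside.
- masking_tape: Bystander: black roll of tape lying flat, 62 mm across, 19 mm high. Origin: centre of its underside.
- offcut_long: Bystander: pine offcut 18 x 90 x 10 mm. Origin: centre of its underside.
- offcut_wide: Bystander: pine offcut 31 x 62 x 12 mm. Origin: centre of its underside.
Things that resemble listed ones, but are neither listed nor needed, are in the scene too. What is shaped like the sample but blue is not meant.

How it is judged:
On the way, in this order (a step that is already met when the one before it is completed fails the run):
1. the stop is snapped home on the rail, its bore on the rail's axis (z of clip_bore in the frame of rail_mid between -0.0016 and 0.0016 m and x of clip_bore in the frame of rail_mid between -0.002 and 0.002 m and y of clip_bore in the frame of rail_mid between -0.1 and 0.1 m and angle between the z axis of stop_clip and the z axis of jig, either way round below 0.09 rad and angle between the y axis of stop_clip and the y axis of jig, either way round below 0.09 rad), for 0.2 s.
2. the stop, home on the rail, nips the sample against the screw with more than 2.5 N (all of step 1 and contact force between stop_clip and sample above 2.5 N and contact force between sample and jig above 2.5 N), for 0.15 s.
At the end, for the whole second after the job is handed in: The stop is home on the rail (bore within 1.6 mm in height and 2 mm sideways of the rail axis, square within 0.09 rad) and its foot face is within 1.5 mm of the end of the sample, which lies flat and straight with its middle 39 to 54 mm from the end block's face, at the screw; both at rest (all of step 1 and y of clip_face in the frame of sample between -0.039 and -0.036 m and y of sample in the frame of block_face between -0.054 and -0.039 m and x of sample in the frame of block_face between -0.006 and 0.008 m and angle between the y axis of sample and the y axis of jig, either way round below 0.07 rad and angle between the z axis of sample and the z axis of jig, either way round below 0.06 rad and linear speed of each of stop_clip, sample below 0.01 m/s); the robot touches nothing.
It fails at once if the stop is forced on the jig with more than about 25 N: its crown and lips together press on the jig with over 45 N (contact force between stop_clip and jig above 45 N).
It fails at once if the stop is rammed against the sample with more than 15 N (contact force between stop_clip and sample above 15 N).
It fails at once if a bystander is shifted by more than 20 mm (distance of any of glue_bottle, masking_tape, offcut_long, offcut_wide from where it was at the start of the episode above 0.02 m).
It fails at once if the glue bottle is tipped (angle between glue_bottle's own z axis and vertical above 0.5 rad).
It also fails if it takes over 64 s, if anything falls off the work surface, if the arm or the gripper's body presses on something with over 40 N, if the wrist force passes 120 N, or if a joint passes its speed limit or range.

## Working session

There is one attempt and no reset: what is moved stays moved. The work goes in short steps, Python scripts to look and compute and a tool call to move; the robot and the scene stay as the last step left them, time stands still between calls to the robot, and variables do not carry over. Pictures are saved under pics/ and viewed, at most 10 in all, crops included, and the job is handed in when it is done.

Besides the shell and the picture viewer there is one more tool, called as name(argument=value, ...) on one line, values as JSON. drive_tool: Moves the arm, as the interface text tells. Its arguments: {"type":"object","properties":{"rows":{"type":"array"},"force":{"type":"number"}},"required":["rows"]}

```bash
mkdir -p pics
cat > h.py <<'E'
import numpy as np, cv2
from workcell import status, read_camera, workorder, masks_of
from scipy.spatial.transform import Rotation as R
def shot(n):
    s=status.read_state(); p=read_camera(n)
    if n=="wrist":
        T=np.eye(4);T[:3,:3]=R.from_rotvec(s["tcp_rot"]).as_matrix();T[:3,3]=s["tool_pos"]
        p["W"]=T@np.array(p["mount"])
    else: p["W"]=np.array(p["world_from_camera"])
    p["K"]=np.array(p["intrinsics"]); return p
def save(p,f): cv2.imwrite("pics/"+f,p["color"][:,:,::-1])
def ray(p,u,v):
    d=np.linalg.inv(p["K"])@[u,v,1]; d=p["W"][:3,:3]@(d*[1,-1,-1]); return p["W"][:3,3],d/np.linalg.norm(d)
def atz(p,u,v,z):
    o,d=ray(p,u,v); return o+d*(z-o[2])/d[2]
def proj(p,X):
    c=np.linalg.inv(p["W"])@np.append(X,1); c=c[:3]*[1,-1,-1]; q=p["K"]@c; return q[:2]/q[2]
def tri(prs):
    A=np.zeros((3,3));b=np.zeros(3)
    for p,u,v in prs:
        o,d=ray(p,u,v);M=np.eye(3)-np.outer(d,d);A+=M;b+=M@o
    return np.linalg.solve(A,b)
E
python3 - <<'E'
from h import *
np.set_printoptions(precision=3,suppress=True)
print(status.read_state())
P={}
for n in("scene","side","wrist"):
    p=shot(n);P[n]=p;save(p,n+"0.png");print(n,p.keys(),p["W"][:3,3],p["K"].tolist())
    for k in("stop_clip","jig","sample","glue_bottle","masking_tape","offcut_long","offcut_wide"):
        print(n,k,[(round(float(m["score"]),2),[int(x) for x in m["bbox"]]) for m in masks_of(p,k)][:3])
cv2.imwrite("pics/both0.png",cv2.resize(np.vstack([P["scene"]["color"],P["side"]["color"]])[:,:,::-1],(480,600),interpolation=cv2.INTER_AREA))
E
```

```text
{'time': 0.0, 'q': array([ 1.152,  0.265,  1.605,  0.   ,  1.274, -0.037]), 'joint_vel': array([ 0.001,  0.001,  0.002, -0.003,  0.001, -0.001]), 'joint_torque': array([ -0.002, -51.511, -36.732,  -0.   ,   0.013,  -0.   ]), 'tool_pos': array([0.251, 0.626, 0.201]), 'tcp_rot': array([-0.596, -3.084,  0.003]), 'wrist_force': array([-0.184,  0.066,  0.107]), 'torque': array([ 0.005, -0.   ,  0.014]), 'grip_force': 0.0, 'width': 0.9999963281321743}
scene dict_keys(['color', 'intrinsics', 'world_from_camera', 'shot', 'W', 'K']) [0.797 0.903 0.967] [[497.078242516516, 0.0, 313.2636600414195], [0.0, 497.078242516516, 202.076112924294], [0.0, 0.0, 1.0]]
scene stop_clip [(0.5, [308, 143, 325, 169])]
scene jig [(0.67, [311, 223, 365, 328])]
scene sample [(0.85, [388, 325, 425, 344]), (0.71, [343, 269, 353, 297])]
scene glue_bottle [(0.97, [259, 125, 274, 161])]
scene masking_tape [(0.55, [253, 221, 262, 246]), (0.47, [323, 125, 343, 139])]
scene offcut_long [(0.49, [254, 223, 265, 245]), (0.19, [306, 142, 326, 168])]
scene offcut_wide [(0.74, [308, 203, 323, 220])]
side dict_keys(['color', 'i
[... 162 characters left out ...]
 [0.0, 0.0, 1.0]]
side stop_clip [(0.65, [348, 167, 362, 186])]
side jig [(0.95, [298, 210, 351, 275])]
side sample [(0.75, [325, 243, 335, 260])]
side glue_bottle [(0.73, [307, 148, 321, 175])]
side masking_tape [(0.51, [371, 161, 383, 171])]
side offcut_long []
side offcut_wide [(0.69, [298, 212, 353, 275]), (0.57, [322, 204, 343, 210])]
wrist dict_keys(['color', 'intrinsics', 'mount', 'shot', 'W', 'K']) [0.174 0.656 0.373] [[317.25752591332116, 0.0, 321.1720432691994], [0.0, 317.25752591332116, 206.3957957745448], [0.0, 0.0, 1.0]]
wrist stop_clip []
wrist jig []
wrist sample [(0.71, [213, 346, 243, 389])]
wrist glue_bottle []
wrist masking_tape []
wrist offcut_long []
wrist offcut_wide []
```

Run:
```python
import cv2,numpy as np
a=cv2.imread("pics/scene0.png")[110:350,230:440];b=cv2.imread("pics/side0.png")[130:290,270:410]
a=cv2.resize(a,None,fx=2.4,fy=2.4,interpolation=cv2.INTER_CUBIC)
b=cv2.resize(b,None,fx=2.1,fy=2.1,interpolation=cv2.INTER_CUBIC)
o=np.zeros((576,800,3),np.uint8);o[:a.shape[0],:a.shape[1]]=a;o[:b.shape[0],504:504+b.shape[1]]=b
cv2.imwrite("pics/c1.png",o)
from h import *
p=shot("scene")
for u,v in((327,295),(316,165),(406,340),(266,158),(257,233),(333,135),(315,213)):print(u,v,atz(p,u,v,0).round(3))
```

```text
327 295 [ 0.626  0.238 -0.   ]
316 165 [ 0.558 -0.231  0.   ]
406 340 [0.483 0.386 0.   ]
266 158 [ 0.702 -0.293  0.   ]
257 233 [0.765 0.012 0.   ]
333 135 [ 0.473 -0.37   0.   ]
315 213 [ 0.601 -0.032  0.   ]
```

View pics/c1.png

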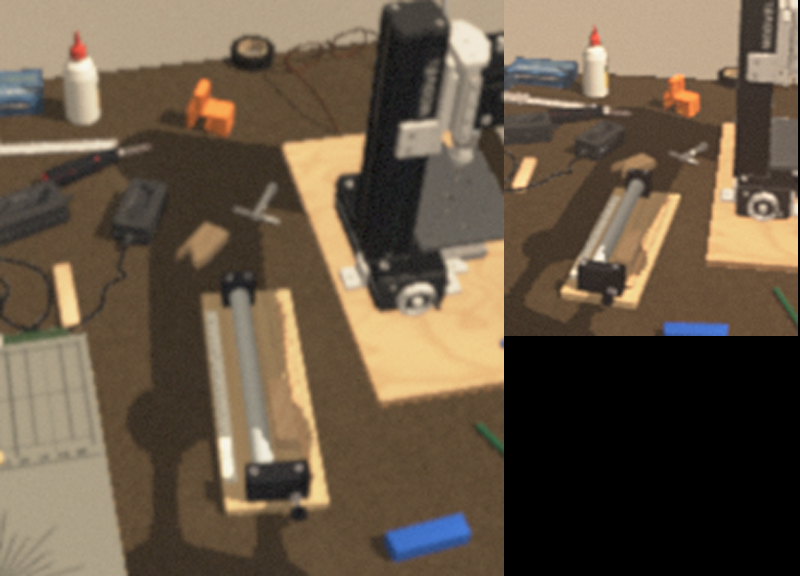

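View pics/scene0.png

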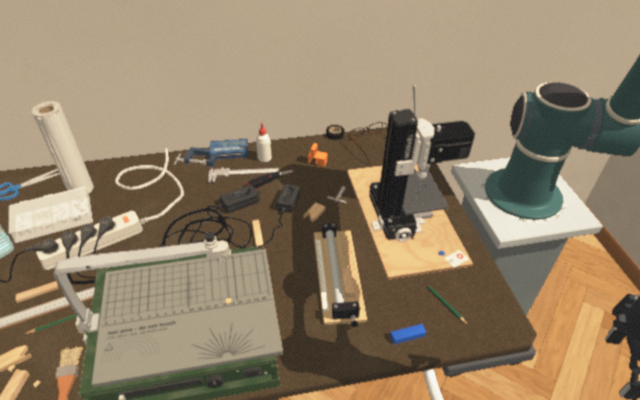

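The two pictures show: the jig at scene (338,275), its end block nearest the camera at (345,310); the orange stop alone at (317,155), its tab left at (313,150); the pine sample in shadow at (348,283), with the blue decoy at (408,333). The drill press at (400,170) stands between the arm and both places, so I need its height.

View pics/side0.png

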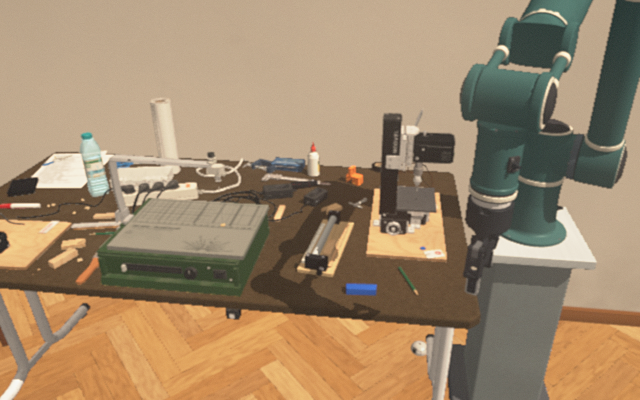

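Run:
```python
from h import *
np.set_printoptions(precision=3,suppress=True)
p=shot("scene");s=shot("side")
def cen(p,k,i=0):
    m=masks_of(p,k)[i]["mask"];v,u=np.nonzero(m);return u.mean(),v.mean()
print("stop",tri([(p,*cen(p,"stop_clip")),(s,*cen(s,"stop_clip"))]))
print("jig",tri([(p,*cen(p,"jig")),(s,*cen(s,"jig"))]))
for u,v in((373,205),(392,238),(415,235),(348,170),(405,272),(468,262),(420,165),(440,210)):print(u,v,atz(p,u,v,0.0))
for u,v in((370,190),(360,180),(385,235),(409,229)):print('side',u,v,atz(s,u,v,0))
```

```text
stop [ 0.551 -0.242  0.026]
jig [0.59  0.199 0.01 ]
373 205 [ 0.436 -0.032  0.   ]
392 238 [ 0.422  0.096 -0.   ]
415 235 [ 0.359  0.097 -0.   ]
348 170 [ 0.468 -0.191  0.   ]
405 272 [ 0.425  0.208 -0.   ]
468 262 [ 0.26   0.208 -0.   ]
420 165 [ 0.247 -0.172  0.   ]
440 210 [0.26  0.022 0.   ]
side 370 190 [ 0.491 -0.19   0.   ]
side 360 180 [ 0.531 -0.266  0.   ]
side 385 235 [0.428 0.1   0.   ]
side 409 229 [0.357 0.056 0.   ]
```

Run:
```python
from h import *
np.set_printoptions(precision=3,suppress=True)
p=shot("scene");s=shot("side")
for n,a,b in(("coltop",(400,113),(393,115)),("motorend top",(470,130),(453,139)),("motor left bottom",(438,160),(427,160)),("rod",(415,88),(421,112)),("knob",(404,233),(394,228)),("coltop right",(413,113),(403,116)),("scope pole top",(212,240),(211,155)),("towel top",(44,108),(160,100))):
    print(n,tri([(p,*a),(s,*b)]))
# elbow & wrist of robot
print("shoulder-side",tri([(p,568,95),(s,488,93)]))
print(R.from_rotvec(status.read_state()["tcp_rot"]).as_matrix(), shot("wrist")["mount"])
```

```text
coltop [0.425 0.033 0.346]
motorend top [0.258 0.056 0.294]
motor left bottom [0.326 0.07  0.23 ]
rod [ 0.341 -0.098  0.319]
knob [0.402 0.117 0.037]
coltop right [0.397 0.04  0.347]
scope pole top [0.854 0.306 0.318]
towel top [ 1.245 -0.261  0.269]
shoulder-side [0.21  0.245 0.486]
[[-0.928  0.373 -0.   ]
 [ 0.373  0.928 -0.   ]
 [-0.    -0.    -1.   ]] [[-0.001  0.947  0.321  0.083]
 [ 1.     0.001 -0.    -0.001]
 [-0.001  0.321 -0.947 -0.171]
 [ 0.     0.     0.     1.   ]]
```

drive_tool(rows=[[0,0,7,0,0,-0.04,1],[0,0,7,0,0,-0.04,1],[0,0,7,0,0,-0.04,1],[0,0,7,0,0,-0.04,1],[0,0,7,0,0,-0.04,1],[0,0,7,0,0,-0.04,1],[0,0,7,0,0,0,1],[0,0,0,0,0,0,1]])

```text
time: 2.37
tool_pos: [0.252, 0.6275, 0.4471]
tcp_rot: [-1.824, -2.555, -0.013]
wrist_force: [-0.3, 0.1, -1.0]
width: 1.0
grip_force: 0.0
```

Run:
```python
from h import *
np.set_printoptions(precision=3,suppress=True)
s=status.read_state();print(s["time"],s["q"],s["tool_pos"],R.from_rotvec(s["tcp_rot"]).as_matrix())
p=shot("scene")
for u,v in((314.6,231.7),(325.4,323.3),(365.8,319.6),(350.8,230.8)):print(atz(p,u,v,0.012))
```

```text
2.3667 [1.152 0.219 1.221 0.    1.693 0.821] [0.252 0.628 0.447] [[-0.325  0.946  0.003]
 [ 0.946  0.325  0.008]
 [ 0.006  0.006 -1.   ]]
[0.618 0.047 0.012]
[0.648 0.319 0.012]
[0.558 0.327 0.012]
[0.524 0.061 0.012]
```

drive_tool(rows=[[0,0,0,-0.04,0.027,0,1],[0,0,0,-0.04,0.027,0,1],[0,0,0,-0.04,0.027,0,1],[0,0,0,-0.04,0.027,0,1],[0,0,0,-0.04,0.027,0,1],[0,0,0,-0.04,0.027,0,1],[0,0,0,-0.04,0.027,0,1],[0,0,0,-0.04,0.027,0,1]])

```text
time: 3.08
tool_pos: [0.5189, 0.4245, 0.4388]
tcp_rot: [-1.816, -2.562, 0.007]
wrist_force: [-0.0, 2.0, -0.6]
width: 1.0
grip_force: 0.0
```

drive_tool(rows=[[0,0,6.5,0,0,0.03,1],[0,0,6.5,0,0,0.03,1],[0,0,6.5,0,0,0.03,1],[0,0,6,0,0,0.03,1],[0,0,0,-0.02,0,0.03,1],[0,0,0,0,0,0.03,1],[0,0,0,0,0,0,1],[0,0,0,0,0,0,1]])

```text
time: 3.75
tool_pos: [0.5138, 0.4049, 0.2574]
tcp_rot: [-2.339, -2.096, 0.013]
wrist_force: [1.0, -0.1, 0.6]
width: 1.0
grip_force: 0.0
```

Run:
```python
from h import *
np.set_printoptions(precision=3,suppress=True)
s=status.read_state();print(s["time"],s["q"],s["tool_pos"],R.from_rotvec(s["tcp_rot"]).as_matrix())
p=shot("wrist");save(p,"w1.png")
for k in("jig","sample","offcut_wide"): print(k,[(round(float(m["score"]),2),m["bbox"]) for m in masks_of(p,k)])
```

```text
3.75 [0.629 0.203 1.576 0.    1.37  0.739] [0.514 0.405 0.257] [[ 0.109  0.994 -0.007]
 [ 0.994 -0.109 -0.005]
 [-0.006 -0.006 -1.   ]]
jig [(0.63, [352.3, 202.4, 427.5, 382.7])]
sample [(0.89, [366.3, 255.3, 388.6, 305.5])]
offcut_wide []
```

View pics/w1.png

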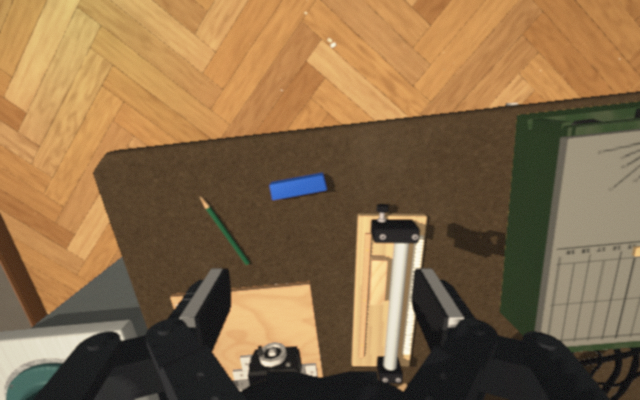

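View w1: the jig's end block is at (395,232), post at (390,372), rail between; sample (pine) at (378,280) left of the rail between batten and rail, next to the block; blue decoy at (298,187), off the jig. Moving nearer for a second view.

drive_tool(rows=[[0,0,0,-0.03,0.025,0.01,1],[0,0,0,-0.03,0.025,0.01,1],[0,0,0,-0.03,0.025,0.02,1],[0,0,0,-0.03,0.02,0.02,1],[0,0,0,0,0,0,1],[0,0,0,0,0,0,1]])

```text
time: 4.45
tool_pos: [0.597, 0.2769, 0.2031]
tcp_rot: [-2.344, -2.091, 0.0]
wrist_force: [0.1, -0.1, 0.3]
width: 0.998
grip_force: 0.0
```

Run:
```python
from h import *
np.set_printoptions(precision=3,suppress=True)
s=status.read_state();print(s["time"],s["q"],s["tool_pos"],R.from_rotvec(s["tcp_rot"]).as_matrix())
p=shot("wrist");save(p,"w2.png");np.savez("w2.npz",W=p["W"],K=p["K"])
for k in("jig","sample"): print(k,[(round(float(m["score"]),2),m["bbox"]) for m in masks_of(p,k)])
c=p["color"][:,:,::-1][100:400,220:460]
cv2.imwrite("pics/w2c.png",cv2.resize(c,None,fx=2,fy=2,interpolation=cv2.INTER_CUBIC))
```

```text
4.45 [0.396 0.232 1.641 0.    1.269 0.51 ] [0.597 0.277 0.203] [[ 0.114  0.993 -0.   ]
 [ 0.993 -0.114  0.   ]
 [ 0.    -0.    -1.   ]]
jig [(0.8, [281.9, 117.2, 367.3, 348.8])]
sample [(0.61, [161.7, 76.2, 239.7, 111.9]), (0.57, [297.7, 187.5, 318.9, 249.1])]
```

View pics/w2c.png

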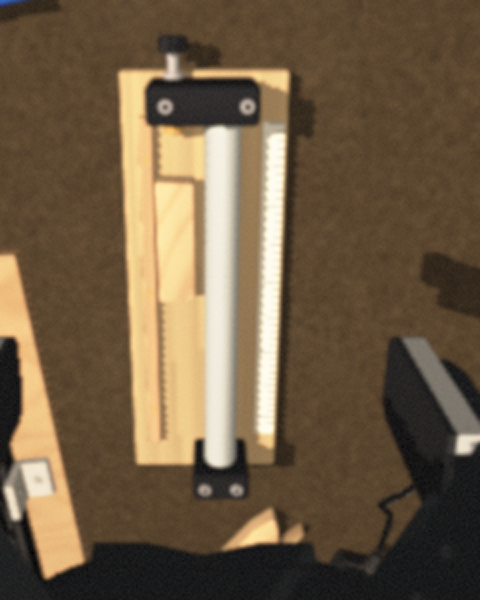

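w2c (crop, scale 2, offset 220,100): base corners at (119,70),(291,70),(275,464),(137,464); rail axis (222,127)–(221,466); sample (155–195,183–302) left of the rail; block (147–258,78–125); nothing ambiguous.

```bash
cat > jig.py <<'E'
from h import *
from scipy.optimize import least_squares
z=np.load("w2.npz");P={"W":z["W"],"K":z["K"]}
f=lambda a:np.array(a)/2+[220,100]
def jp(t,X): c,s=np.cos(t[2]),np.sin(t[2]);X=np.array(X,float);return np.array([t[0]+c*X[0]-s*X[1],t[1]+s*X[0]+c*X[1],t[3]+X[2]])
obs=[((-.048,.135,.012),(119,70)),((.048,.135,.012),(291,70)),((.048,-.135,.012),(275,464)),((-.048,-.135,.012),(137,464))]
def res(t):
    r=[proj(P,jp(t,X))-f(u) for X,u in obs]
    for y,u in((.10,(222.5,140)),(-.10,(221,450))):
        q=proj(P,jp(t,(.01,y,.032)));r.append([q[0]-f(u)[0],0])
    return np.concatenate(r)
T=least_squares(res,[.59,.19,-.11,0]).x
if __name__=="__main__":
    np.set_printoptions(precision=4,suppress=True)
    print(T,res(T))
    c=np.mean([atz(P,*f(u),.03) for u in((155,183),(194,183),(195,302),(158,302))],0);d=c[:2]-T[:2]
    cs,sn=np.cos(T[2]),np.sin(T[2]);print("sample in jig",cs*d[0]+sn*d[1],-sn*d[0]+cs*d[1])
    for u in((155,183),(194,183),(195,302),(158,302)):
        d=atz(P,*f(u),.03)[:2]-T[:2];print(cs*d[0]+sn*d[1],-sn*d[0]+cs*d[1])
    for y in(.125,-.125):
        print(proj(P,jp(T,(.01,y,.05)))*2-[440,200])
    for u in((203,125),(203,78),(221,440)):
        d=atz(P,*f(u),.05)[:2]-T[:2];print("z50",cs*d[0]+sn*d[1],-sn*d[0]+cs*d[1])
    s=status.read_state()
E
python3 jig.py
```

```text
[ 0.5878  0.1858 -0.1112 -0.0006] [ 0.1397  0.1024 -0.3896 -0.2305 -0.2375 -0.0235  0.0013  0.1828  0.3623
  0.      0.0807  0.    ]
sample in jig -0.017352269507195144 0.03716187752551728
-0.028293874958950624 0.07443313553721463
-0.006280677473894023 0.07434991305805785
-0.006278828741520083 -0.00010935118226889165
-0.028555696854415828 -2.6187310934552843e-05
[224.6463  97.7903]
[221.7272 492.7875]
z50 -0.0010866054403798342 0.11117254219121214
z50 -0.0010027243957215926 0.135056793612193
z50 0.009291285859478046 -0.08413413532610015
```

drive_tool(rows=[[0,0,0,0,0,-0.04,1],[0,0,0,0,0,-0.04,1],[0,0,0,0,0,-0.04,1],[0,0,0,0,0,-0.04,1],[0,0,0,0,0,-0.04,1],[0,0,0,-0.02,0,-0.03,1],[0,0,0,-0.04,0,0,1],[0,0,0,-0.04,0,0,1]])

```text
time: 5.27
tool_pos: [0.5855, 0.1814, 0.4388]
tcp_rot: [2.332, 2.099, 0.014]
wrist_force: [0.5, 0.0, -0.8]
width: 0.998
grip_force: 0.0
```

drive_tool(rows=[[0,0,0,-0.04,0,0,1],[0,0,0,-0.04,0,0,1],[0,0,0,-0.04,0,0,1],[0,0,0,-0.04,0,0,1],[0,0,0,-0.04,0,0,1],[0,0,0,-0.04,0,0,1],[0,0,0,-0.04,0,0,1],[0,0,0,-0.03,0,0,1]])

```text
time: 5.93
tool_pos: [0.5504, -0.1303, 0.4352]
tcp_rot: [2.337, 2.094, 0.002]
wrist_force: [1.2, 0.7, 0.2]
width: 0.999
grip_force: 0.0
```

Run:
```python
from h import *
np.set_printoptions(precision=3,suppress=True)
s=status.read_state();print(s["time"],s["q"],s["tool_pos"],R.from_rotvec(s["tcp_rot"]).as_matrix())
D=[(.264,1.604,.6745,.2015),(.219,1.221,.676,.447),(.203,1.576,.654,.257),(.232,1.641,.658,.203),(s["q"][1],s["q"][2],np.hypot(*s["tool_pos"][:2]),s["tool_pos"][2])]
A=[];b=[]
for a,c,r,z in D:
    A+=[[np.sin(a),np.sin(a+c),1,0],[np.cos(a),np.cos(a+c),0,1]];b+=[r,z]
print(np.linalg.lstsq(np.array(A),np.array(b),rcond=None)[0])
p=shot("wrist");save(p,"w3.png")
for k in("stop_clip","offcut_wide","glue_bottle"): print(k,[(round(float(m["score"]),2),m["bbox"]) for m in masks_of(p,k)])
```

```text
5.9333 [-0.276 -0.001  1.484 -0.001  1.655 -0.166] [ 0.55  -0.13   0.435] [[ 0.11   0.994  0.004]
 [ 0.994 -0.11  -0.002]
 [-0.001  0.004 -1.   ]]
[ 0.503  0.568  0.    -0.118]
stop_clip [(0.77, [314.4, 190.9, 340.7, 221.4]), (0.64, [399.1, 208.0, 424.9, 245.7])]
offcut_wide [(0.6, [328.0, 67.6, 355.6, 101.6]), (0.36, [395.7, 206.0, 426.9, 247.9])]
glue_bottle [(0.97, [397.3, 209.3, 428.0, 248.3])]
```

drive_tool(rows=[[0,0,0,-0.02,0,0.04,1],[0,0,0,0,0,0.04,1],[0,0,0,0,0,0.04,1],[0,0,0,0,0,0.04,1],[0,0,0,0,0,0.04,1],[0,0,0,0,0,0.035,1],[0,0,0,0,0,0,1],[0,0,0,0,0,0,1]])

```text
time: 6.8
tool_pos: [0.5475, -0.1451, 0.1993]
tcp_rot: [-2.336, -2.095, 0.003]
wrist_force: [0.6, -1.1, 0.5]
width: 1.0
grip_force: 0.0
```

Run:
```python
from h import *
np.set_printoptions(precision=3,suppress=True)
s=status.read_state();print(s["time"],s["q"],s["tool_pos"],R.from_rotvec(s["tcp_rot"]).as_matrix())
p=shot("wrist");np.savez("w4.npz",W=p["W"],K=p["K"])
m=masks_of(p,"stop_clip");print([(round(float(q["score"]),2),q["bbox"]) for q in m])
x0,y0,x1,y1=[int(v) for v in m[0]["bbox"]];x0-=30;y0-=30;x1+=30;y1+=30;print(x0,y0)
c=p["color"][y0:y1,x0:x1,::-1];cv2.imwrite("pics/w4c.png",cv2.resize(c,None,fx=5,fy=5,interpolation=cv2.INTER_CUBIC)[:600,:800])
```

```text
6.8 [-0.303  0.064  1.84   0.001  1.242 -0.195] [ 0.547 -0.145  0.199] [[ 0.108  0.994 -0.004]
 [ 0.994 -0.108  0.002]
 [ 0.001 -0.004 -1.   ]]
[(0.8, [308.3, 231.0, 355.3, 287.3])]
278 201
```

View pics/w4c.png

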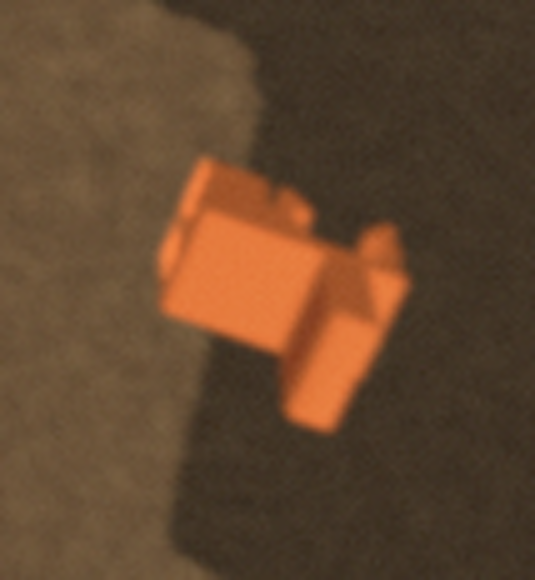

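w4c (scale 5, offset 278,201): the stop stands with foot/bridge to the left (corners (207,208),(163,312)) and tab at right (top corners (288,410),(332,432),(410,283)); foot side agrees with the jig's -x, turned some 25–30° clockwise.

Run:
```python
from h import *
from jig import jp,T
from scipy.optimize import least_squares
np.set_printoptions(precision=4,suppress=True)
z=np.load("w4.npz");P={"W":z["W"],"K":z["K"]}
f=lambda a:np.array(a)/5+[278,201]
obs=[((-6,-15,59),(288,410)),((6,-15,59),(332,432)),((6,15,59),(410,283)),((-37,15,30.5),(207,208)),((-37,-15,30.5),(163,312)),((-6,-15,31),(282,352)),((-6,15,31),(325,252))]
def res(t): return np.concatenate([proj(P,jp(t,np.array(X)/1e3))-f(u) for X,u in obs])
t=least_squares(res,[.55,-.24,-.5,0],loss="soft_l1").x
print(t,np.degrees(t[2]),res(t)*5)
t0=least_squares(lambda q:res([*q,0]),t[:3],loss="soft_l1").x;print(t0,np.degrees(t0[2]))
s=status.read_state();M=R.from_rotvec(s["tcp_rot"]).as_matrix()
ya=np.arctan2(M[1,1],M[0,1]);print("turn tool z deg",np.degrees(ya-t0[2]))
print("shift tool",M.T@(np.array([t0[0],t0[1],.034])-s["tool_pos"]))
```

```text
[ 0.5617 -0.2546 -0.4618 -0.0053] -26.45997655191996 [ -0.9946   3.6513   3.5754  -2.6276 -25.3772  38.0449  -0.6316  -1.443
   1.3002  -0.7041   0.6405  -0.8552   2.1954  -3.8751]
[ 0.5619 -0.2516 -0.4602] -26.365869230048148
turn tool z deg 20.098652281724128
shift tool [-0.1027  0.0218  0.1701]
```

drive_tool(rows=[[0,0,0,-0.02,0.011,0.02,1],[0,0,0,-0.02,0.011,0.02,1],[0,0,7,0,0,0.02,1],[0,0,7,0,0,0,1],[0,0,6,0,0,0,1],[0,0,0,0,0,0,1],[0,0,0,0,0,0,1]])

```text
time: 7.48
tool_pos: [0.5685, -0.1904, 0.1442]
tcp_rot: [2.663, 1.658, 0.006]
wrist_force: [-0.6, 0.8, -0.3]
width: 0.997
grip_force: 0.0
```

Run:
```python
from h import *
np.set_printoptions(precision=3,suppress=True)
s=status.read_state();print(s["time"],s["q"],s["tool_pos"],R.from_rotvec(s["tcp_rot"]).as_matrix())
p=shot("wrist");np.savez("w5.npz",W=p["W"],K=p["K"])
m=masks_of(p,"stop_clip");print([(round(float(q["score"]),2),q["bbox"]) for q in m])
x0,y0,x1,y1=[int(v) for v in m[0]["bbox"]];x0-=15;y0-=15;x1+=15;y1+=15;print(x0,y0)
c=p["color"][y0:y1,x0:x1,::-1];cv2.imwrite("pics/w5c.png",cv2.resize(c,None,fx=5,fy=5,interpolation=cv2.INTER_CUBIC)[:600,:800])
```

```text
7.4833 [-0.365  0.161  1.837  0.     1.138  0.092] [ 0.568 -0.19   0.144] [[ 0.441  0.897  0.006]
 [ 0.897 -0.441 -0.002]
 [ 0.001  0.006 -1.   ]]
[(0.87, [299.5, 222.5, 357.6, 275.9])]
284 207
```

View pics/w5c.png

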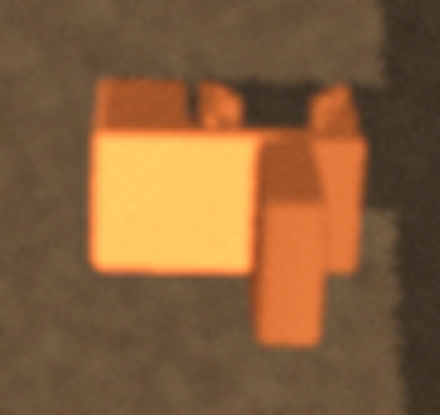

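w5c (scale 5, offset 284,207): tab top face (255–324, 202–347), bridge corners (96,132),(365,138),(358,272),(93,272); tool now nearly square with the stop.

Run:
```python
from h import *
from jig import jp,T
from scipy.optimize import least_squares
np.set_printoptions(precision=4,suppress=True)
def L(n):
    z=np.load(n);return {"W":z["W"],"K":z["K"]}
a,b=L("w4.npz"),L("w5.npz")
fa=lambda u:np.array(u)/5+[278,201]
fb=lambda u:np.array(u)/5+[284,207]
O=[(a,fa(u),X) for X,u in [((-6,-15,59),(288,410)),((6,-15,59),(332,432)),((-37,15,30.5),(207,208)),((-37,-15,30.5),(163,312))]]
O5=[(b,fb(u),X) for X,u in [((-6,15,59),(262,202)),((6,15,59),(324,202)),((6,-15,59),(322,347)),((-6,-15,59),(255,347)),((-37,15,30.5),(96,132)),((16,15,30.5),(365,138)),((16,-15,30.5),(358,272)),((-37,-15,30.5),(93,272))]]
for o in(O5,O+O5):
    res=lambda t:np.concatenate([proj(P,jp(t,np.array(X)/1e3))-u for P,u,X in o])
    t=least_squares(res,[.55,-.24,-.5,0],loss="soft_l1").x
    t0=least_squares(lambda q:res([*q,0]),t[:3],loss="soft_l1").x;print(t,t0,np.degrees(t0[2]),np.abs(res(t)).max())
s=status.read_state();M=R.from_rotvec(s["tcp_rot"]).as_matrix()
print("turn",np.degrees(np.arctan2(M[1,1],M[0,1])-t0[2]),"shift tool",M.T@(np.array([t0[0],t0[1],.034])-s["tool_pos"]))
```

```text
[ 0.5599 -0.2519 -0.4738 -0.0005] [ 0.56   -0.2516 -0.4738] -27.146360935556267 0.6554031500390352
[ 0.5606 -0.2506 -0.4708  0.0021] [ 0.5603 -0.2517 -0.4701] -26.936687815013947 1.337687771188257
turn 0.7203021932313598 shift tool [-0.0585  0.0201  0.1093]
```

drive_tool(rows=[[0,0,0.8,-0.03,0.01,0,0.6],[0,0,0,-0.0285,0.01,0,0.6],[0,0,0,0,0,0.03,0.6],[0,0,0,0,0,0.03,0.6],[0,0,0,0,0,0.02,0.6],[0,0,0,0,0,0.01,0.6],[0,0,0,0,0,0,0.6],[0,0,0,0,0,0,0.6]])

```text
time: 8.25
tool_pos: [0.5578, -0.251, 0.0513]
tcp_rot: [2.68, 1.639, 0.0]
wrist_force: [-0.0, -0.9, 0.5]
width: 0.6
grip_force: 0.0
```

Run:
```python
from h import *
np.set_printoptions(precision=4,suppress=True)
s=status.read_state();M=R.from_rotvec(s["tcp_rot"]).as_matrix();print(s["tool_pos"],s["width"],M)
print("turn",np.degrees(np.arctan2(M[1,1],M[0,1])+.472),"shift tool",M.T@(np.array([.5601,-.2517,.034])-s["tool_pos"]))
p=shot("wrist");c=p["color"][200:400,200:440,::-1];cv2.imwrite("pics/w6c.png",cv2.resize(c,None,fx=2.5,fy=2.5,interpolation=cv2.INTER_CUBIC))
```

```text
[ 0.5578 -0.251   0.0513] 0.6004676148273262 [[ 0.4558  0.8901  0.0004]
 [ 0.8901 -0.4558 -0.0002]
 [-0.      0.0004 -1.    ]]
turn -0.07071234263181701 shift tool [0.0004 0.0023 0.0173]
```

View pics/w6c.png

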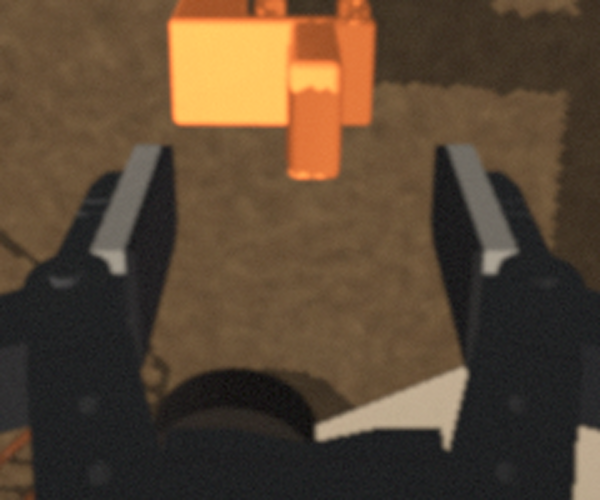

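drive_tool(rows=[[0,0,0,0.0005,0.0025,0.008,0.6],[0,0,0,0,0,0.009,0.6],[0,0,0,0,0,0,0.6],[0,0,0,0,0,0,0.4],[0,0,0,0,0,0,0.2],[0,0,0,0,0,0,0],[0,0,0,0,0,0,0],[0,0,0,0,0,0,0]], force=90)

```text
time: 8.97
tool_pos: [0.56, -0.2518, 0.0339]
tcp_rot: [2.681, 1.637, 0.0]
wrist_force: [-0.2, 0.2, 0.7]
width: -0.002
grip_force: 0.0
```

drive_tool(rows=[[0,0,0,0,0,0,0],[0,0,0,0,0,0,0],[0,0,0,0,0,0,0],[0,0,0,0,0,0,0]])

```text
time: 9.3
tool_pos: [0.5598, -0.2517, 0.0337]
tcp_rot: [2.681, 1.637, 0.0]
wrist_force: [0.3, -0.5, 0.6]
width: 0.002
grip_force: 0.0
```

Run:
```python
from h import *
np.set_printoptions(precision=4,suppress=True)
p=shot("wrist");q=shot("scene")
c=cv2.resize(p["color"][150:400,200:440,::-1],None,fx=2,fy=2,interpolation=cv2.INTER_CUBIC)
d=cv2.resize(q["color"][110:210,260:360,::-1],(300,300),interpolation=cv2.INTER_CUBIC)
o=np.zeros((500,780,3),np.uint8);o[:,:480]=c;o[:300,480:]=d;cv2.imwrite("pics/w7c.png",o)
for n,x in(("w",p),("s",q)):print([(round(float(m["score"]),2),m["bbox"]) for m in masks_of(x,"stop_clip")])
print(proj(p,status.read_state()["tool_pos"]))
```

```text
[(0.75, [255.0, 204.3, 346.9, 260.9])]
[(0.76, [308.8, 145.2, 327.2, 169.3])]
[321.241  243.8126]
```

View pics/w7c.png

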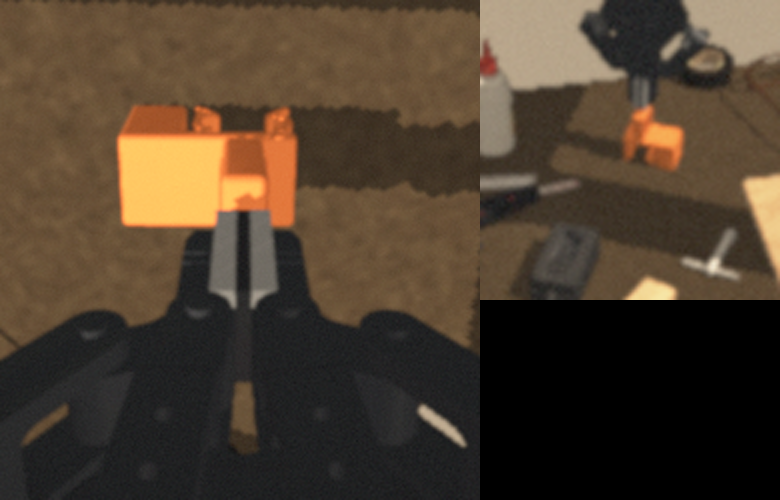

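Run:
```python
from h import *
np.set_printoptions(precision=4,suppress=True)
s=status.read_state();M=R.from_rotvec(s["tcp_rot"]).as_matrix()
p=shot("wrist")
for u in((123,135),(297,135),(122,225),(295,225)):
    for z in(.0305,): print(M.T@(atz(p,u[0]/2+200,u[1]/2+150,z)-s["tool_pos"]))
print("tab top far",M.T@(atz(p,243/2+200,175/2+150,.059)-s["tool_pos"]))
for X in((.011,-.006,0),(.011,.006,0),(-.011,.006,0),(.011,-.006,-.019),(.011,0,-.05),(-.011,0,-.05)): print(X,(proj(p,M@X+s["tool_pos"])-[200,150])*2)
print(s)
```

```text
[ 0.0156 -0.0352  0.0031]
[0.0156 0.016  0.0031]
[-0.0141 -0.0373  0.0031]
[-0.0141  0.0161  0.0031]
tab top far [ 0.0157  0.0001 -0.0254]
(0.011, -0.006, 0) [222.111  153.5766]
(0.011, 0.006, 0) [263.2493 153.5442]
(-0.011, 0.006, 0) [262.5489 220.8567]
(0.011, -0.006, -0.019) [219.9182 181.1182]
(0.011, 0, -0.05) [242.7513 241.4846]
(-0.011, 0, -0.05) [242.8211 326.5244]
{'time': 9.5, 'q': array([-0.4631,  0.3034,  1.8865,  0.    ,  0.9517,  0.0111]), 'joint_vel': array([0.0008, 0.0009, 0.0001, 0.0012, 0.0005, 0.0006]), 'joint_torque': array([ -0.0006, -48.1681, -31.2897,  -0.0003,   0.0008,  -0.    ]), 'tool_pos': array([ 0.5598, -0.2517,  0.0336]), 'tcp_rot': array([-2.681 , -1.6374,  0.    ]), 'wrist_force': array([-0.5085,  0.1147,  0.5146]), 'torque': array([-0.028 , -0.0001,  0.0504]), 'grip_force': 0.0, 'width': -0.0005644452262088876}
```

w7c: the stop is unmoved (bridge corners (123,135)–(295,225) give the same place), but the fingertips' lower edge shows at (243,210), above the tab top: by projection the tips sit ~35 mm behind the stated TCP, so the fingers shut above the tab. I'll probe the tab's top (z = 59 mm) gently to establish the real tip height.

drive_tool(rows=[[0,0,0,0,0,0.002,0],[0,0,0,0,0,0.002,0],[0,0,0,0,0,0.001,0],[0,0,0,0,0,0,0]])

```text
time: 9.88
tool_pos: [0.5603, -0.252, 0.0294]
tcp_rot: [2.68, 1.637, 0.001]
wrist_force: [-1.1, 0.0, 4.8]
width: -0.0
grip_force: 2.3
```

drive_tool(rows=[[0,0,0,0,0,0.001,0],[0,0,0,0,0,0.001,0],[0,0,0,0,0,0,0]])

```text
time: 10.13
tool_pos: [0.561, -0.2523, 0.0292]
tcp_rot: [2.679, 1.636, 0.002]
wrist_force: [-2.4, 1.5, 12.7]
width: 0.001
grip_force: 6.4
```

drive_tool(rows=[[0,0,0,0,0,0.001,0],[0,0,0,0,0,0.001,0],[0,0,0,0,0,0,0]])

```text
time: 10.38
tool_pos: [0.5619, -0.2528, 0.0291]
tcp_rot: [2.678, 1.636, 0.003]
wrist_force: [-4.9, 2.3, 21.1]
width: 0.001
grip_force: 10.4
```

drive_tool(rows=[[0,0,0,0,0,-0.01,0],[0,0,0,0,0,0,0.5],[0,0,0,0,0,0,0.5],[0,0,0,0,0,0,0.5],[0,0,0,0,0,0,0.5],[0,0,0,0,0,0,0.5]])

```text
time: 10.88
tool_pos: [0.5591, -0.2513, 0.0335]
tcp_rot: [-2.68, -1.637, 0.002]
wrist_force: [0.2, 0.6, 0.5]
width: 0.5
grip_force: 0.0
```

drive_tool(rows=[[0,0,0,0,0,0.01,0.5],[0,0,0,0,0,0.01,0.5],[0,0,0,0,0,0.009,0.5],[0,0,0,0,0,0,0.5],[0,0,0,0,0,0,0.5]])

```text
time: 11.3
tool_pos: [0.5584, -0.251, 0.0037]
tcp_rot: [-2.679, -1.636, 0.003]
wrist_force: [0.6, -0.7, -0.7]
width: 0.502
grip_force: 0.0
```

drive_tool(rows=[[0,0,0,0,0.0018,-0.002,0.5],[0,0,0,0,0,0,0.3],[0,0,0,0,0,0,0.1],[0,0,0,0,0,0,0],[0,0,0,0,0,0,0],[0,0,0,0,0,0,0],[0,0,0,0,0,0,0]], force=90)

```text
time: 11.88
tool_pos: [0.5622, -0.253, 0.0088]
tcp_rot: [2.68, 1.637, 0.001]
wrist_force: [-0.6, 0.1, 5.9]
width: 0.12
grip_force: 89.6
```

drive_tool(rows=[[0,0,0,0,0,0,0],[0,0,0,0,0,0,0],[0,0,0,0,0,0,0]])

```text
time: 12.13
tool_pos: [0.5622, -0.253, 0.0088]
tcp_rot: [2.68, 1.637, 0.001]
wrist_force: [-0.0, 0.0, 5.2]
width: 0.118
grip_force: 89.6
```

drive_tool(rows=[[0,0,0,0,0,-0.01,0],[0,0,0,0,0,-0.03,0],[0,0,0,0,0,-0.04,0],[0,0,0,0,0,-0.04,0],[0,0,0,0,0,-0.04,0],[0,0,0,0,0,-0.04,0],[0,0,0,0,0,-0.04,0],[0,0,0,0,0,-0.02,0]])

```text
time: 12.8
tool_pos: [0.5631, -0.2532, 0.2744]
tcp_rot: [2.675, 1.634, 0.007]
wrist_force: [0.5, -0.0, 0.9]
width: 0.119
grip_force: 88.6
```

drive_tool(rows=[[0,0,-7,0,0,0,0],[0,0,-7,0,0,0,0],[0,0,-6.5,0,0,0,0],[0,0,0,0,0,0,0],[0,0,0,0,0,0,0]])

```text
time: 13.22
tool_pos: [0.561, -0.2523, 0.2674]
tcp_rot: [-2.35, -2.084, 0.0]
wrist_force: [-0.3, 0.5, -1.6]
width: 0.119
grip_force: 88.7
```

```bash
cat > go.py <<'E'
from h import *
from jig import jp,T
import sys
np.set_printoptions(precision=4,suppress=True)
s=status.read_state();M=R.from_rotvec(s["tcp_rot"]).as_matrix()
g=jp([*T[:3],0],(.01,float(sys.argv[1]),float(sys.argv[2])))
c,sn=np.cos(T[2]),np.sin(T[2]);d=s["tool_pos"][:2]-T[:2]
print(s["time"],s["tool_pos"],"F",s["wrist_force"],"tq",s["torque"],"w",s["width"],s["grip_force"]);print("tcp in jig",c*d[0]+sn*d[1],-sn*d[0]+c*d[1],"F jig",c*s["wrist_force"][0]+sn*s["wrist_force"][1],-sn*s["wrist_force"][0]+c*s["wrist_force"][1])
print("turn",np.degrees(np.arctan2(M[1,1],M[0,1])-T[2]),"zaxis",M[:,2],"shift",M.T@(g-s["tool_pos"]))
E
python3 go.py -.05 .3
```

```text
13.2167 [ 0.561  -0.2523  0.2674] F [-0.3226  0.4748 -1.6309] tq [ 0.0053 -0.0523 -0.0094] w 0.11895924034534491 88.65760803222656
tcp in jig 0.021924598143984952 -0.4383278749358142 F jig -0.37329868402406835 0.43611336632878184
turn -0.48643222454437035 zaxis [-0.0006  0.0004 -1.    ] shift [ 0.3882 -0.0152 -0.0325]
```

drive_tool(rows=[[0,0,0,0.04,-0.001,0,0],[0,0,0,0.04,-0.002,0,0],[0,0,0,0.04,-0.002,0,0],[0,0,0,0.04,-0.002,0,0],[0,0,0,0.04,-0.002,0,0],[0,0,0,0.04,-0.002,0,0],[0,0,0,0.04,-0.002,0,0],[0,0,-0.5,0.04,-0.002,0,0]])

```text
time: 13.88
tool_pos: [0.5831, 0.069, 0.2675]
tcp_rot: [-2.341, -2.094, 0.0]
wrist_force: [0.6, 0.4, -1.0]
width: 0.12
grip_force: 88.7
```

drive_tool(rows=[[0,0,0,0.04,0,0,0],[0,0,0,0.02,0,0,0],[0,0,0,0.005,0,0,0],[0,0,0,0,0,0,0],[0,0,0,0,0,0,0]])

```text
time: 14.3
tool_pos: [0.5904, 0.1311, 0.2672]
tcp_rot: [2.339, 2.097, -0.002]
wrist_force: [0.1, -0.1, -1.5]
width: 0.112
grip_force: 88.6
```

```bash
python3 go.py -.05 .18
python3 - <<'E'
from h import *
np.set_printoptions(precision=4,suppress=True)
s=status.read_state();M=R.from_rotvec(s["tcp_rot"]).as_matrix()
p=shot("wrist");save(p,"w8.png");hsv=cv2.cvtColor(p["color"],cv2.COLOR_RGB2HSV)
m=((hsv[...,0]>5)&(hsv[...,0]<22)&(hsv[...,1]>150)&(hsv[...,2]>110)).astype(np.uint8)
n,l,st,c=cv2.connectedComponentsWithStats(m);print([list(x) for x in st if x[4]>100 and x[4]<100000])
for k in masks_of(p,"stop_clip"): print(k["score"],k["bbox"])
# corner prediction with stop origin at tool (0,0,+.0088)
for X in((-37,15,30.5),(16,15,30.5),(-37,-15,30.5),(16,-15,30.5),(-6,15,59),(6,15,59)):
    t=np.array([X[1],X[0],.0088*1e3-X[2]])/1e3;print(X,proj(p,M@t+s["tool_pos"]))
E
```

```text
14.3 [0.5904 0.1311 0.2672] F [ 0.1476 -0.1425 -1.545 ] tq [ 0.0485 -0.0074  0.0333] w 0.1116001654503418 88.64254832267761
tcp in jig 0.008601092766385581 -0.05400250288684749 F jig 0.16251348029279647 -0.1252026626408736
turn 0.1489620904949353 zaxis [-0.0009 -0.001  -1.    ] shift [0.0041 0.0015 0.0872]
[[np.int32(0), np.int32(130), np.int32(27), np.int32(43), np.int32(493)], [np.int32(250), np.int32(215), np.int32(103), np.int32(104), np.int32(5972)]]
0.74 [250.3, 215.2, 351.8, 320.7]
(-37, 15, 30.5) [250.1714 235.8794]
(16, 15, 30.5) [353.1524 235.7918]
(-37, -15, 30.5) [254.1747 286.3736]
(16, -15, 30.5) [351.4233 286.2955]
(-6, 15, 59) [308.2697 262.943 ]
(6, 15, 59) [336.2056 262.92  ]
```

drive_tool(rows=[[0,0,0,0.002,0.0015,0.04,0],[0,0,0,0,0,0.04,0],[0,0,0,0,0,0.04,0],[0,0,0,0,0,0.04,0],[0,0,0,0,0,0.03,0],[0,0,0,0,0,0.015,0],[0,0,0,0,0,0,0],[0,0,0,0,0,0,0]])

```text
time: 15.07
tool_pos: [0.5917, 0.1319, 0.0618]
tcp_rot: [-2.339, -2.095, 0.003]
wrist_force: [0.1, -0.9, -0.7]
width: 0.118
grip_force: 88.6
```

```bash
python3 go.py -.05 .0258
python3 - <<'E'
from h import *
from jig import jp,T
np.set_printoptions(precision=4,suppress=True)
p=shot("wrist");save(p,"w9.png");s=status.read_state();M=R.from_rotvec(s["tcp_rot"]).as_matrix()
for n,X in(("rail L",(0,-.03,.032)),("R",(.02,-.03,.032)),("samp",(-.017,0,.03)),("L",(0,.1,.032)),("R",(.02,.1,.032))): print(n,proj(p,jp([*T[:3],0],X)))
c=p["color"][40:340,200:440,::-1];cv2.imwrite("pics/w9c.png",cv2.resize(c,None,fx=2,fy=2,interpolation=cv2.INTER_CUBIC))
E
```

```text
15.0667 [0.5917 0.1319 0.0618] F [ 0.1203 -0.9054 -0.7037] tq [ 0.072  -0.0203 -0.0337] w 0.11802353948586147 88.64413261413574
tcp in jig 0.009812834374072281 -0.05310905935393853 F jig 0.22001067414720135 -0.8864467224565303
turn 0.06586745511970794 zaxis [-0.0023 -0.0007 -1.    ] shift [0.0031 0.0003 0.036 ]
rail L [307.1279 192.627 ]
R [337.4265 192.6524]
samp [279.8708 146.3882]
L [303.6783 -43.7791]
R [341.537  -43.8051]
```

View pics/w9c.png

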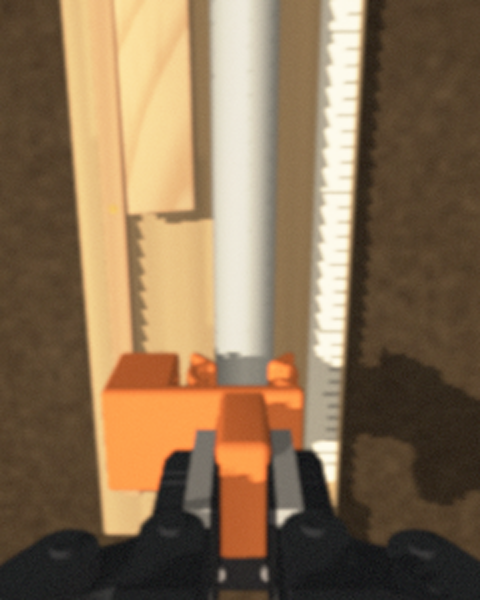

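w9c: stop held square over the rail, arms (190–216) and (267–300) straddle the rail (216–272) symmetrically; foot lies between batten and rail, sample end at (160,212) clear ahead. Pressing down.

drive_tool(rows=[[0,0,0,0,0,0.01,0],[0,0,0,0,0,0.01,0],[0,0,0,0,0,0,0],[0,0,0,0,0,0,0]])

```text
time: 15.45
tool_pos: [0.5919, 0.1334, 0.0422]
tcp_rot: [-2.338, -2.098, 0.001]
wrist_force: [-0.6, -0.8, -1.0]
width: 0.12
grip_force: 88.6
```

drive_tool(rows=[[0,0,0,0,0,0.001,0],[0,0,0,0,0,0.001,0],[0,0,0,0,0,0.001,0],[0,0,0,0,0,0.001,0],[0,0,0,0,0,0,0]])

```text
time: 15.87
tool_pos: [0.5922, 0.1338, 0.0396]
tcp_rot: [-2.337, -2.098, 0.0]
wrist_force: [-3.6, 0.4, 5.3]
width: 0.113
grip_force: 89.8
```

drive_tool(rows=[[0,0,0,0,0,0.001,0],[0,0,0,0,0,0.001,0],[0,0,0,0,0,0,0]])

```text
time: 16.12
tool_pos: [0.5928, 0.1339, 0.0385]
tcp_rot: [2.338, 2.099, 0.001]
wrist_force: [-3.5, -0.6, 8.1]
width: 0.114
grip_force: 90.2
```

drive_tool(rows=[[0,0,0,0,-0.001,0.001,0],[0,0,0,0,0,0.001,0],[0,0,0,0,0,0,0]])

```text
time: 16.37
tool_pos: [0.5929, 0.134, 0.0375]
tcp_rot: [2.337, 2.098, 0.004]
wrist_force: [-3.5, 0.1, 11.3]
width: 0.114
grip_force: 90.7
```

drive_tool(rows=[[0,0,0,0,0,0.001,0],[0,0,0,0,0,0.001,0],[0,0,0,0,0,0,0]])

```text
time: 16.62
tool_pos: [0.5928, 0.1341, 0.0354]
tcp_rot: [2.337, 2.098, 0.004]
wrist_force: [-2.3, -0.3, 10.6]
width: 0.121
grip_force: 90.5
```

```bash
python3 go.py -.05 .0258
```

```text
16.6167 [0.5928 0.1341 0.0354] F [-2.2727 -0.2615 10.6383] tq [ 0.0159  0.6543 -0.0388] w 0.12128958804936782 90.48522233963013
tcp in jig 0.010709292718108939 -0.05075005716441408 F jig -2.2296206745319798 -0.5121367850961331
turn 0.19684635818229254 zaxis [ 0.0029  0.0008 -1.    ] shift [ 0.0007 -0.0007  0.0096]
```

drive_tool(rows=[[0,0,0,0,-0.0005,0.001,0],[0,0,0,0,0,0.001,0],[0,0,0,0,0,0,0]])

```text
time: 16.87
tool_pos: [0.5923, 0.1342, 0.0327]
tcp_rot: [2.337, 2.098, 0.004]
wrist_force: [-0.6, 0.5, 7.3]
width: 0.118
grip_force: 89.9
```

drive_tool(rows=[[0,0,0,0,0,0.001,0],[0,0,0,0,0,0.001,0],[0,0,0,0,0,0,0]])

```text
time: 17.12
tool_pos: [0.5916, 0.1341, 0.0289]
tcp_rot: [2.338, 2.098, 0.003]
wrist_force: [1.7, 2.2, -3.7]
width: 0.116
grip_force: 88.4
```

drive_tool(rows=[[0,0,0,0,0,0.001,0],[0,0,0,0,0,0.001,0],[0,0,0,0,0,0,0]])

```text
time: 17.37
tool_pos: [0.5913, 0.1337, 0.0259]
tcp_rot: [2.337, 2.098, 0.001]
wrist_force: [4.4, 1.5, -5.2]
width: 0.119
grip_force: 88.3
```

drive_tool(rows=[[0,0,0,0,0,0.001,0],[0,0,0,0,0,0.001,0],[0,0,0,0,0,0,0]])

```text
time: 17.62
tool_pos: [0.5915, 0.1337, 0.0258]
tcp_rot: [2.337, 2.098, 0.001]
wrist_force: [-0.5, 0.1, 3.7]
width: 0.118
grip_force: 89.5
```

```bash
python3 go.py -.05 .0258
```

```text
17.6167 [0.5915 0.1337 0.0258] F [-0.52    0.1242  3.6813] tq [ 0.1592 -0.0268 -0.0162] w 0.11786838500878022 89.54549431800842
tcp in jig 0.00941075619990511 -0.05131306219596911 F jig -0.5306002408038393 0.06572664154640728
turn 0.19867883938175832 zaxis [ 0.0008  0.0001 -1.    ] shift [0.0013 0.0006 0.    ]
```

drive_tool(rows=[[0,0,0,0,0,0.001,0],[0,0,0,0,0,0,0],[0,0,0,0,0,0,0],[0,0,0,0,0,0,0],[0,0,0,0,0,-0.002,0],[0,0,0,0,0,0,0]])

```text
time: 18.12
tool_pos: [0.5914, 0.1337, 0.0259]
tcp_rot: [2.337, 2.098, 0.001]
wrist_force: [2.4, 1.4, 0.9]
width: 0.116
grip_force: 89.1
```

drive_tool(rows=[[0,0,0,0.002,0,0,0],[0,0,0,0.003,0,0,0],[0,0,0,0.003,0,0,0],[0,0,0,0.003,0,0,0],[0,0,0,0.003,0,0,0],[0,0,0,0.003,0,0,0],[0,0,0,0.003,0,0,0]])

```text
time: 18.7
tool_pos: [0.5933, 0.1512, 0.0258]
tcp_rot: [2.335, 2.098, -0.004]
wrist_force: [2.4, -6.4, 2.0]
width: 0.123
grip_force: 89.3
```

```bash
python3 go.py -.015 .0258
```

```text
18.7 [0.5933 0.1512 0.0258] F [ 2.4235 -6.3708  1.9732] tq [-1.3231 -0.3583 -0.0363] w 0.12305158156235572 89.25444960594177
tcp in jig 0.0093285228985867 -0.03373955976374415 F jig 3.1155061417984786 -6.062464748756383
turn 0.24551587433755578 zaxis [-0.0001 -0.0038 -1.    ] shift [ 0.0187  0.0008 -0.    ]
```

drive_tool(rows=[[0,0,-0.2,0.002,0.0005,0,0],[0,0,0,0.002,0,0,0],[0,0,0,0.002,0,0,0],[0,0,0,0.002,0,0,0],[0,0,0,0.002,0,0,0],[0,0,0,0.002,0,0,0],[0,0,0,0.001,0,0,0],[0,0,0,0.001,0,0,0]])

```text
time: 19.37
tool_pos: [0.5949, 0.1647, 0.0259]
tcp_rot: [2.331, 2.102, -0.006]
wrist_force: [0.8, -7.8, 3.0]
width: 0.119
grip_force: 89.6
```

drive_tool(rows=[[0,0,0,0.001,0,0,0],[0,0,0,0.001,0,0,0],[0,0,0,0.001,0,0,0],[0,0,0,0.001,0,0,0],[0,0,0,0.001,0,0,0],[0,0,0,0.001,0,0,0],[0,0,0,0.001,0,0,0],[0,0,0,0.001,0,0,0]])

```text
time: 20.03
tool_pos: [0.5958, 0.1726, 0.0259]
tcp_rot: [2.331, 2.102, -0.006]
wrist_force: [0.1, -8.7, 3.1]
width: 0.12
grip_force: 89.6
```

```bash
python3 go.py -.015 .0258
```

```text
20.0333 [0.5958 0.1726 0.0259] F [ 0.141  -8.6629  3.066 ] tq [-1.4702 -0.2473 -0.0147] w 0.12022365299755848 89.63781952857971
tcp in jig 0.009379896692532183 -0.012228111614990515 F jig 1.1015249840066395 -8.5937311652175
turn 0.4450526272684407 zaxis [-0.0009 -0.0044 -1.    ] shift [-0.0028  0.0006  0.0001]
```

drive_tool(rows=[[0,0,0.4,0.001,0,-0.0005,0],[0,0,0,0.0015,0,0,0],[0,0,0,0.002,0,0,0],[0,0,0,0.002,0,0,0],[0,0,0,0.002,0,0,0],[0,0,0,0.002,0,0,0],[0,0,0,0.002,0,0,0],[0,0,0,0.001,0,0,0]])

```text
time: 20.7
tool_pos: [0.5973, 0.1864, 0.0258]
tcp_rot: [2.339, 2.094, -0.005]
wrist_force: [2.1, -6.7, 1.3]
width: 0.119
grip_force: 89.1
```

```bash
python3 go.py .004 .0258
```

```text
20.7 [0.5973 0.1864 0.0258] F [ 2.0864 -6.6541  1.2955] tq [-1.2033 -0.4443  0.0136] w 0.1190420998573791 89.10409569740295
tcp in jig 0.009329626019921043 0.0016686617062123435 F jig 2.81191226495629 -6.381432819025215
turn 0.04662144556396835 zaxis [-0.0008 -0.004  -1.    ] shift [0.0023 0.0007 0.    ]
```

drive_tool(rows=[[0,0,0,0.0005,0,0,0],[0,0,0,0.0005,0,0,0],[0,0,0,0.0005,0,0,0],[0,0,0,0.0005,0,0,0],[0,0,0,0.0005,0,0,0],[0,0,0,0.0005,0,0,0]])

```text
time: 21.2
tool_pos: [0.5976, 0.1892, 0.0259]
tcp_rot: [2.339, 2.094, -0.005]
wrist_force: [2.3, -6.5, 0.9]
width: 0.115
grip_force: 89.1
```

```bash
python3 go.py .004 .0258
```

```text
21.2 [0.5976 0.1892 0.0259] F [ 2.286  -6.5034  0.9405] tq [-1.252  -0.4915  0.016 ] w 0.11536112086114027 89.10349488258362
tcp in jig 0.009354368311926736 0.0044627804424756095 F jig 2.993546975466392 -6.209562551661993
turn 0.04442622850900902 zaxis [-0.0008 -0.0041 -1.    ] shift [-0.0005  0.0006  0.0001]
```

drive_tool(rows=[[0,0,0,0.0005,0,0,0],[0,0,0,0.0005,0,0,0],[0,0,0,0.0005,0,0,0],[0,0,0,0.0005,0,0,0]])

```text
time: 21.53
tool_pos: [0.5979, 0.1912, 0.0259]
tcp_rot: [2.339, 2.094, -0.005]
wrist_force: [2.3, -7.4, 1.5]
width: 0.121
grip_force: 89.1
```

drive_tool(rows=[[0,0,0,0.0005,0,0,0],[0,0,0,0.0005,0,0,0],[0,0,0,0.0005,0,0,0]])

```text
time: 21.78
tool_pos: [0.598, 0.1926, 0.0259]
tcp_rot: [2.339, 2.094, -0.005]
wrist_force: [2.0, -6.6, 1.2]
width: 0.115
grip_force: 89.1
```

drive_tool(rows=[[0,0,0,0.0005,0,0,0],[0,0,0,0.0005,0,0,0],[0,0,0,0.0005,0,0,0],[0,0,0,0.0005,0,0,0]])

```text
time: 22.12
tool_pos: [0.5982, 0.1946, 0.0258]
tcp_rot: [2.339, 2.094, -0.005]
wrist_force: [2.4, -6.7, 1.5]
width: 0.118
grip_force: 89.1
```

drive_tool(rows=[[0,0,0,0.0005,0,0,0],[0,0,0,0.0005,0,0,0],[0,0,0,0.0005,0,0,0]])

```text
time: 22.37
tool_pos: [0.5984, 0.196, 0.0259]
tcp_rot: [2.339, 2.094, -0.006]
wrist_force: [1.5, -7.1, 1.8]
width: 0.115
grip_force: 89.3
```

drive_tool(rows=[[0,0,0,0.0005,0,0,0],[0,0,0,0.0005,0,0,0],[0,0,0,0.0005,0,0,0]])

```text
time: 22.62
tool_pos: [0.5984, 0.1962, 0.0259]
tcp_rot: [2.337, 2.094, -0.009]
wrist_force: [1.4, -12.0, 2.5]
width: 0.113
grip_force: 89.5
```

drive_tool(rows=[[0,0,0,0.0005,0,0,0],[0,0,0,0.0005,0,0,0],[0,0,0,0.0005,0,0,0]])

```text
time: 22.87
tool_pos: [0.5984, 0.1964, 0.026]
tcp_rot: [2.335, 2.094, -0.011]
wrist_force: [1.1, -15.2, 4.8]
width: 0.117
grip_force: 89.7
```

drive_tool(rows=[[0,0,0,0,0,0,0],[0,0,0,0,0,0,0],[0,0,0,0,0,0,0]])

```text
time: 23.12
tool_pos: [0.5984, 0.1963, 0.0259]
tcp_rot: [2.336, 2.094, -0.011]
wrist_force: [1.7, -13.5, 3.6]
width: 0.117
grip_force: 89.7
```

drive_tool(rows=[[0,0,0,-0.001,0,0,0],[0,0,0,-0.001,0,0,0],[0,0,0,0,0,0,0],[0,0,0,0,0,0,0]])

```text
time: 23.45
tool_pos: [0.5984, 0.1962, 0.0259]
tcp_rot: [2.338, 2.094, -0.007]
wrist_force: [2.5, -8.6, 1.6]
width: 0.114
grip_force: 89.4
```

```bash
python3 go.py .011 .0258
```

```text
23.45 [0.5984 0.1962 0.0259] F [ 2.4551 -8.5701  1.6352] tq [-1.7496 -0.3326  0.1491] w 0.11372726888574487 89.42372560501099
tcp in jig 0.00938839284212928 0.01156313935606258 F jig 3.39096287863726 -8.244723622862395
turn 0.07937481627445636 zaxis [-0.0011 -0.0055 -1.    ] shift [-0.0006  0.0006  0.0001]
```

drive_tool(rows=[[0,0,0,-0.001,0.0005,0,0],[0,0,0,-0.0005,0.0005,0,0],[0,0,0,-0.0005,0,0,0],[0,0,0,0,0,0,0],[0,0,0,0,0,0,0]])

```text
time: 23.87
tool_pos: [0.5985, 0.1961, 0.0258]
tcp_rot: [2.34, 2.095, -0.005]
wrist_force: [-1.7, -6.9, 2.2]
width: 0.116
grip_force: 89.5
```

```bash
python3 go.py .011 .0258
```

```text
23.8667 [0.5985 0.1961 0.0258] F [-1.739  -6.8783  2.2407] tq [-1.2273  0.0506  0.1386] w 0.1163266946778933 89.4984233379364
tcp in jig 0.009432229773832634 0.011414156997529536 F jig -0.964931435960238 -7.028768972693532
turn 0.0392853571475237 zaxis [-0.0021 -0.0027 -1.    ] shift [-0.0004  0.0006  0.    ]
```

drive_tool(rows=[[0,0,0,-0.001,0,-0.0005,0],[0,0,0,-0.0005,0,0,0],[0,0,0,0,0,0,0],[0,0,0,0,0,0,0]])

```text
time: 24.2
tool_pos: [0.5985, 0.196, 0.0259]
tcp_rot: [-2.341, -2.094, 0.002]
wrist_force: [0.6, -3.1, -3.0]
width: 0.118
grip_force: 88.7
```

drive_tool(rows=[[0,0,0,0,0,0,0],[0,0,0,0,0,0,0]], force=20)

```text
time: 24.37
tool_pos: [0.5985, 0.1959, 0.0259]
tcp_rot: [-2.341, -2.094, 0.002]
wrist_force: [0.8, -3.0, -5.1]
width: 0.117
grip_force: 88.7
```

drive_tool(rows=[[0,0,0,0,0,0.0008,0],[0,0,0,0,0,0,0],[0,0,0,0,0,0,0.3],[0,0,0,0,0,0,0.4],[0,0,0,0,0,0,0.5],[0,0,0,0,0,0,0.5],[0,0,0,0,0,0,0.5]])

```text
time: 24.95
tool_pos: [0.5996, 0.1966, 0.0263]
tcp_rot: [2.341, 2.094, 0.002]
wrist_force: [-0.7, -0.3, -0.5]
width: 0.496
grip_force: 0.0
```

drive_tool(rows=[[0,0,0,0,0,-0.01,0.5],[0,0,0,0,0,-0.02,0.5],[0,0,0,0,0,-0.03,0.5],[0,0,0,0,0,-0.04,0.5],[0,0,0,0,0,-0.04,0.5],[0,0,0,0.01,0,-0.03,0.5],[0,0,0,0,0,0,0.5],[0,0,0,0,0,0,0.5]])

```text
time: 25.62
tool_pos: [0.6026, 0.2072, 0.2005]
tcp_rot: [2.339, 2.093, 0.011]
wrist_force: [0.3, -0.4, -0.7]
width: 0.499
grip_force: 0.0
```

Run:
```python
from h import *
from jig import jp,T
from scipy.optimize import least_squares
np.set_printoptions(precision=4,suppress=True)
s=status.read_state();print(s["time"],s["tool_pos"],s["wrist_force"],s["width"])
p=shot("wrist");save(p,"w10.png")
for k in("stop_clip","sample"): print(k,[(round(float(m["score"]),2),np.array(m["bbox"])) for m in masks_of(p,k)])
o=jp([*T[:3],0],(.01,.0115,.017))
print("pred bridge/foot bbox:",[proj(p,jp([o[0],o[1],T[2],o[2]],X)) for X in((-.037,.015,.0305),(.016,.015,.0305),(-.037,-.015,.0305),(.006,-.015,.059))])
sm=lambda X:proj(p,jp([*T[:3],0],X))
print("pred sample",[sm((x,.064+y,.03)) for x in(-.028,-.006) for y in(-.0375,.0375)])
```

```text
25.6167 [0.6026 0.2072 0.2005] [ 0.3035 -0.3734 -0.6615] 0.4985780656354528
stop_clip [(0.85, array([280.9, 172.6, 330.3, 213.4]))]
sample [(0.69, array([280.6, 105.3, 307. , 173.4])), (0.63, array([136.3,   2.7, 219.5,  44.9]))]
pred bridge/foot bbox: [array([283.0807, 178.2205]), array([333.6591, 178.1134]), array([284.1561, 205.4021]), array([324.5054, 214.3174])]
pred sample [array([283.8695, 174.5065]), array([281.1002, 102.773 ]), array([303.8787, 174.4657]), array([302.5767, 102.761 ])]
```

The numbers agree: the stop and sample are at the predicted places (home height, sample middle about 47 mm from the block face) and the gripper is clear. Handing in.

```bash
python3 -c "
from workcell import workorder
print(workorder.finish_job())"
```

```text
the job is handed in; nothing more can be done
None
```

The stop is snapped home on the rail and nips the sample against the screw (about 7–9 N above drag, eased off before release), and the job was handed in at 25.6 s; the hand-in gave no verdict.

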